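Meter one pump stroke into a sample jar

TASK

Stand the open white jar upright on the bench with its mouth centred under the spout of the metering pump, then press the pump's plunger straight down until you feel it bottom on its stop, hold it there for a second, and let it come all the way back up. Do not work the plunger before the jar is in place, press gently without leaning on the stop, and leave the jar under the spout and everything else where it stands.

Things in the scene. Friction and masses are not known exactly. Their poses are not given: they have to be found in the camera images.
- dispenser: Metering pump fixed to the bench. Origin: centre of its underside, at bench height. White housing 110 x 110 mm, 70 mm tall, on a 120 x 120 mm foot plate. A steel spout tube, 8 mm across, runs level from the turret on top along the pump's +y at 84 mm height (top of tube 88 mm) to 125 mm from the axis, then turns down. The plunger's axis is the pump's z axis, through its origin.
- plunger: Black round plunger head, 36 mm across, 14 mm thick. Origin: centre of its flat top, 165 mm above the bench when up. It moves only straight down the pump's axis, against a spring: about 4 N to start, plus 2 N per 10 mm pressed; springs back by itself. The stroke counts with 3 N or more on the stop, over and above the spring, for half a second. More than 30 N on the head damages the pump.
- turret (a point): Centre of the top of the pump's round grey turret (52 mm across), 100 mm above the bench. From it stands an aluminium stop sleeve, 38 mm across, round the plunger's stem. The head bottoms on the sleeve's rubber top; the sleeve is set differently every time, so the stroke is anything from 12 to 34 mm and is not measured: the stop is felt as a sudden hard rise in force, with hardly any give.
- spout (a point): Tip of the spout, a downward-pointing tube end 8 mm across, 125 mm from the plunger axis along the pump's +y, 72 mm above the bench (12 mm above the rim of the standing jar).
- jar: Open-topped round white plastic jar without a lid, 56 mm outside diameter, straight sides, 60 mm tall, 3 mm wall, about 60 g, loose, standing upright. Origin: centre of its underside. It can be gripped across its outside; it has to come in under the spout from the side, not from above.
- lidded_jar: Bystander: white jar of about the same size, closed with a solid 60 mm wide lid, 68 mm tall. Origin: centre of underside. Leave alone.
- reagent_bottle: Bystander: small amber bottle with black cap, 48 mm across, 110 mm tall. Origin: centre of underside. Leave alone.
- wash_bottle: Bystander: white wash bottle, 66 mm across, 185 mm tall. Origin: centre of underside. Leave alone.
- mortar: Bystander: white porcelain bowl, 90 mm across, 50 mm tall. Origin: centre of underside. Leave alone.
- spatula: Bystander: spatula 180 mm long with a wooden handle, lying on the bench along its own x. Leave alone.
Mind the look-alikes: they are no part of the job. What is shaped like the jar but pink is not meant. What is shaped like the dispenser but purple is not meant.

How it is judged:
On the way, in this order (a step that is already met when the one before it is completed fails the run):
1. the jar stands upright on the bench under the spout (axis within 18 mm of the spout tip) with the plunger still up (horizontal distance between jar and spout below 0.018 m and height (world z) of jar below 0.004 m and angle between jar's own z axis and vertical below 0.1 rad and z of plunger in the frame of dispenser above 0.161 m), for 0.3 s.
2. with the jar under the spout, the plunger is bottomed on its stop with at least 3 N, for half a second (horizontal distance between jar and spout below 0.018 m and height (world z) of jar below 0.004 m and angle between jar's own z axis and vertical below 0.1 rad and contact force between plunger and dispenser above 3 N), for 0.5 s.
At the end, for the whole second after the job is handed in: The jar stands upright and at rest on the bench with its axis within 18 mm of the spout tip; the plunger is back up to within 3 mm; the other things are within 30 mm of where they stood (horizontal distance between jar and spout below 0.018 m and height (world z) of jar below 0.004 m and angle between jar's own z axis and vertical below 0.1 rad and z of plunger in the frame of dispenser above 0.162 m and linear speed of jar below 0.02 m/s); the robot touches nothing.
It fails at once if the plunger is pressed more than 6 mm while the jar is not under the spout (z of plunger in the frame of dispenser below 0.159 m and horizontal distance between jar and spout above 0.02 m).
It fails at once if more than 30 N on the plunger head (contact force between plunger and the fingers above 30 N or contact force between plunger and the arm above 30 N).
It fails at once if a bystander is moved by more than 30 mm (distance of any of lidded_jar, reagent_bottle, wash_bottle, mortar, spatula from where it was at the start of the episode above 0.03 m).
It also fails if it takes over 72 s, if anything falls off the work surface, if the arm or the gripper's body presses on something with over 40 N, if the wrist force passes 120 N, or if a joint passes its speed limit or range.

ROBOT

A 6-joint arm with a two-finger parallel gripper is mounted at the origin on the work surface. World frame = base frame: x ahead of the robot, y to its left, z up, the work surface at z = 0. Lengths are in m, angles in rad, forces in N, time in s.
With the tool pointing down it reaches from about 0.25 to 0.725 m from the base axis. Payload 4 kg.
Tool frame: the origin (TCP) lies between the finger pads; the fingertips stand 8 mm ahead of it and the grasp point (between the pads) lies 11 mm behind it; z points along the fingers, y is the direction in which the jaws open and shut (so a half turn about z gives the same grasp; the last joint's range is limited). The gripper opens to 85 mm and grips with 20 to 120 N. Pads are 22 mm wide; open, the fingers measure 114 mm over their backs; the gripper's body (76 mm by 85 mm) begins 54 mm behind the grasp point. The pads swing forward as they close: fully open they stand 13 mm farther back than shut.
Start: joints at [1.261, 0.241, 0.005, 1.335, 0, 1.571], TCP at [0.152, 0.476, 0.239] pointing down, gripper open.
Joint ranges: [-2.72, 2.72], [-1.05, 1.87], [-1.09, 1.28], [-1.99, 2.15], [-1.42, 1.44], [-3.14, 3.14]. Speed limits (rad/s): [2.79, 2.79, 3.14, 3.14, 3.14, 3.14].

INTERFACE

Orientations are given as a unit quaternion [x, y, z, w].
In Python, from workcell import * gives the robot as it stands.
- The arm moves only by the tool send_rows, never from a script. Its argument "increments" is a list that holds one entry, the list of rows, each a list of 6 numbers: the shift along the tool's x, y, z in units of 50 mm (1.0 is 50 mm), then the turn, a rotation vector about the tool's x, y, z in units of 10 degrees (1.0 is 10 degrees). In form: [[[x, y, z, ax, ay, az], ...]]. A call has 1 to 8 rows; each row shifts and turns the commanded pose from where the row before left it, along the tool's axes as they then stand; what a row does not reach is not made up. A row lasts 1/8 s, in which the tool goes at most 62.5 mm and 10.7 degrees, less where a joint would pass 70% of its speed; a pose out of reach is approached as far as the arm can. A call with a number of a shift or a turn outside -1 to 1 is refused whole. A call with a gripper value outside its range is refused whole. "grip" is the closure, from 0 (fully open) to 1 (shut), set as the call begins (left out, the last holds). The fingers move at their own pace and stop on an object; the grip force is fixed at half the most. Time passes only in rows, so rows that do not move let the fingers close. It gives the time, the measured TCP pose, the force and the opening at its end, in the units of the state.
- get_obs(): the state, without advancing time (a new reading comes with each control period).
- camera(name): name is "side" or "top"; returns a dict with "color" (400x640x3 uint8, red, green, blue), "z_map" (400x640 float32, m along the optical axis (not along the pixel's ray), 0 where there is no reading), "intrinsics" (3x3 intrinsics, pixels), "pose" (4x4, takes a point from camera to world coordinates). Camera axes: x right, y down, z forward; pixel columns grow to the right and rows downward; lengths in m; the calibration is good to about 2 mm. A picture is of the moment at which its call begins.
- job_done(): hands the job in, once; it reports no verdict.
The state is a dict: "clock": time; "joint_pos": joint angles; "joint_vel": joint speeds; "tau": joint torques, N m; "eef_pos": TCP position; "tool_rot": TCP orientation; "ft_force": force on the tool from outside, world axes, zero at the start; "ft_torque": the same for the moment, N m; "grip_width": finger opening in m.
Only numpy, scipy, OpenCV 4.12 (cv2) and the standard library are available. Lean on these libraries where they do the work, as an engineer would, in place of code of your own. Each camera call takes 0.05 s, during which the arm holds its last target.

## Working session

There is one attempt and no reset: what is moved stays moved. The work goes in short steps, Python scripts to look and compute and a tool call to move; the robot and the scene stay as the last step left them, time stands still between calls to the robot, and variables do not carry over. Pictures are saved under pics/ and viewed, and the job is handed in when it is done.

Besides the shell and the picture viewer there is one more tool, called after "Call:" by a JSON object that holds its "api" and its "payload". send_rows: Moves the arm, as the interface text tells. Its arguments: {"type":"object","properties":{"increments":{"type":"array"},"grip":{"type":"number"}},"required":["increments"]}

```bash
mkdir -p pics; python3 - <<'E'
from workcell import *
import cv2, numpy as np, pickle
o=get_obs(); print(o)
d={}
for n in("side","top"):
    c=camera(n); d[n]=c
    cv2.imwrite(f"pics/{n}0.png",c["color"][:,:,::-1]); print(n,c["intrinsics"],c["pose"])
pickle.dump(d,open("c0.pkl","wb"))
E
```

```text
{'clock': 0.0, 'joint_pos': array([ 1.26103566e+00,  2.41396788e-01,  3.71528366e-03,  1.33520227e+00,
       -7.96927187e-06,  1.57084348e+00]), 'joint_vel': array([-0.00044395, -0.00124652, -0.00049221, -0.00105081, -0.0004579 ,
       -0.00156186]), 'tau': array([ 8.32971928e-04, -3.72317934e+01,  2.52406847e+01,  1.70142576e-02,
        1.00662285e-04,  8.71747432e-06]), 'eef_pos': array([0.15222833, 0.47561124, 0.23841762]), 'tool_rot': array([ 1.54285069e-01,  9.88025824e-01, -1.03184956e-03, -1.57045636e-04]), 'ft_force': array([-0.55742444,  0.49789204, -0.21890531]), 'ft_torque': array([ 0.05640428,  0.01654635, -0.06803817]), 'grip_width': 0.08552977730107689}
side [[478.0598459    0.         309.27361398]
 [  0.         478.0598459  193.008587  ]
 [  0.           0.           1.        ]] [[ 0.95797342  0.15615344 -0.24063049  0.85961805]
 [ 0.28673741 -0.54548405  0.78754607 -1.06690012]
 [-0.00828206 -0.82344596 -0.56733425  0.87080641]
 [ 0.          0.          0.          1.        ]]
top [[418.95430849   0.         321.20489219]
 [  0.         418.95430849 195.41247028]
 [  0.           0.           1.        ]] [[ 0.02069959 -0.99103989  0.13195252  0.43166414]
 [-0.9997678  -0.01972748  0.00867025 -0.03690224]
 [-0.00598948 -0.13210135 -0.99121812  1.05600374]
 [ 0.          0.          0.          1.        ]]
```

```bash
ls . pics
```

```text
.:
c0.pkl
pics

pics:
side0.png
top0.png
```

View pics/side0.png

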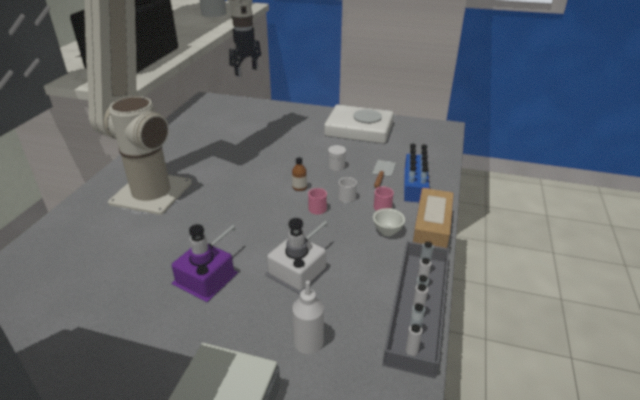

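View pics/top0.png

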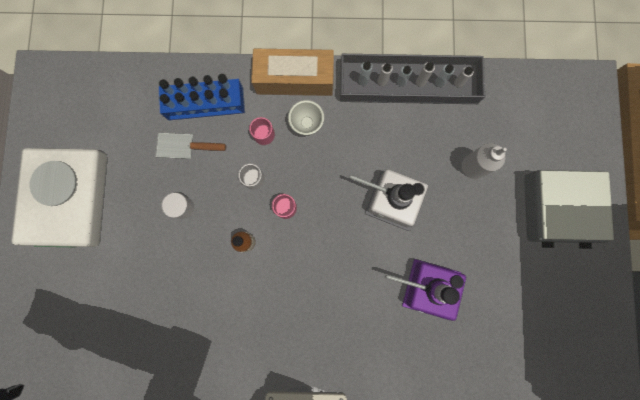

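```bash
cat > h.py <<'E'
import numpy as np
def ray(c,u,v,z):
    K=c["intrinsics"];T=c["pose"]
    d=T[:3,:3]@np.linalg.inv(K)@np.array([u,v,1.]); o=T[:3,3]
    return o+d*(z-o[2])/d[2]
def proj(c,p):
    K=c["intrinsics"];T=c["pose"]; q=K@(T[:3,:3].T@(np.asarray(p)-T[:3,3])); return q[:2]/q[2]
def pts(c):
    K=c["intrinsics"];T=c["pose"];z=c["z_map"];v,u=np.indices(z.shape)
    P=np.stack([(u-K[0,2])/K[0,0]*z,(v-K[1,2])/K[1,1]*z,z],-1)
    return P@T[:3,:3].T+T[:3,3]
E
python3 - <<'E'
import pickle,cv2,numpy as np
from h import *
d=pickle.load(open("c0.pkl","rb"))
t=d["top"]["color"][:,:,::-1]; s=d["side"]["color"][:,:,::-1]
a=cv2.resize(t[140:260,330:460],None,fx=4,fy=4,interpolation=2)
b=cv2.resize(s[205:305,250:340],None,fx=4,fy=4,interpolation=2)
c=cv2.resize(t[110:230,220:320],None,fx=4,fy=4,interpolation=2)
cv2.imwrite("pics/a.png",a);cv2.imwrite("pics/b.png",b);cv2.imwrite("pics/c.png",c)
P=pts(d["top"])
np.set_printoptions(precision=3,suppress=True,linewidth=200)
for u,v in[(250,175),(240,176),(250,165),(401,193),(417,189),(350,180),(345,178),(400,220),(385,205)]: print(u,v,P[v,u])
E
```

```text
250 175 [0.621 0.155 0.004]
240 176 [0.609 0.171 0.051]
250 165 [0.636 0.147 0.055]
401 193 [ 0.559 -0.2    0.164]
417 189 [ 0.581 -0.254  0.079]
350 180 [ 0.613 -0.1    0.001]
345 178 [ 0.618 -0.088 -0.001]
400 220 [ 0.508 -0.215  0.071]
385 205 [ 0.543 -0.179  0.072]
```

View pics/a.png

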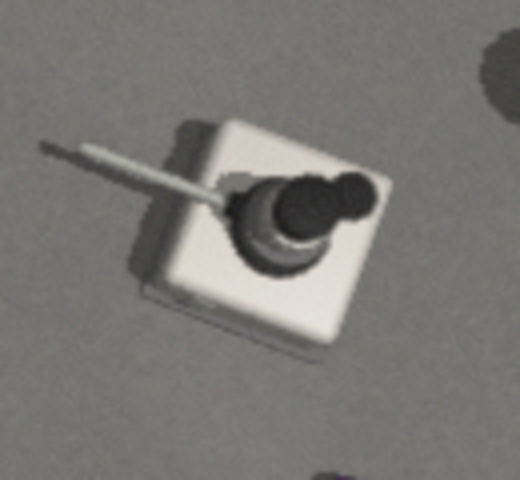

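View pics/b.png

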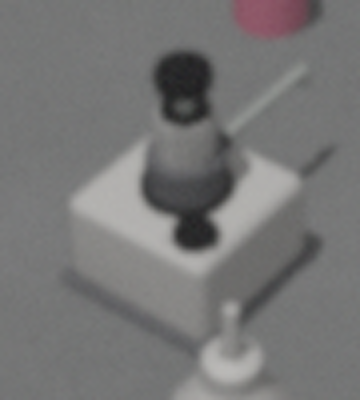

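View pics/c.png

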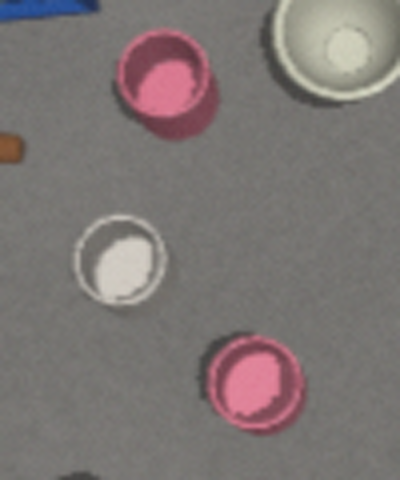

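```bash
python3 - <<'E'
import pickle,cv2,numpy as np
from h import *
np.set_printoptions(precision=4,suppress=True,linewidth=200)
d=pickle.load(open("c0.pkl","rb"))
c=d["top"];P=pts(c)
def reg(u0,u1,v0,v1,zl,zh):
    m=np.zeros(P.shape[:2],bool);m[v0:v1,u0:u1]=1
    return m&(P[...,2]>zl)&(P[...,2]<zh)
def cent(m,z):
    v,u=np.nonzero(m); (x,y),r=cv2.minEnclosingCircle(np.stack([u,v],1).astype(np.float32)); return len(u),(u.mean(),v.mean()),(x,y,r),ray(c,u.mean(),v.mean(),z),ray(c,x,y,z),P[m].mean(0)
print("jar rim",*cent(reg(232,268,155,195,.04,.08),.06))
print("plunger",*cent(reg(385,430,170,215,.15,.18),.165))
m=reg(340,460,150,250,.06,.08); print("housing",*cent(m,.07))
v,u=np.nonzero(m)
H=np.array([ray(c,a,b,.07)[:2] for a,b in zip(u,v)])
r=cv2.minAreaRect(H.astype(np.float32)*1000); print(r)
# spout: colour bright relative to bench; depth
m=reg(340,395,160,200,.06,.11); m[:, 380:]=0
print(np.argwhere(m)[:, ::-1].tolist()[:60])
g=c["color"].astype(int).sum(2); print(g[170:192,338:392:2])
# other things
for n,b,z in[("mortar",(285,327,98,140),.05),("lidded",(158,192,190,220),.068),("amber",(228,256,228,255),.11),("pink1",(246,276,115,146),.06),("pink2",(270,300,190,220),.06)]:
    mm=reg(*b,.03,.2); print(n,mm.sum(),P[mm].mean(0),P[mm][:,2].max())
E
```

```text
jar rim 174 (np.float64(250.2528735632184), np.float64(174.89080459770116)) (250.4425811767578, 175.16506958007812, 12.177153587341309) [0.6109 0.1443 0.06  ] [0.6102 0.1438 0.06  ] [0.6119 0.1453 0.0544]
plunger 225 (np.float64(407.12), np.float64(191.40444444444444)) (407.1814270019531, 191.40264892578125, 8.527029991149902) [ 0.5626 -0.2132  0.165 ] [ 0.5626 -0.2134  0.165 ] [ 0.5626 -0.2133  0.1649]
housing 1558 (np.float64(398.6527599486521), np.float64(198.36649550706034)) (386.732666015625, 193.35643005371094, 41.12537384033203) [ 0.5595 -0.2119  0.07  ] [ 0.5709 -0.1837  0.07  ] [ 0.5596 -0.2118  0.0705]
((574.6958618164062, -178.49069213867188), (182.56967163085938, 110.78665924072266), 69.44679260253906)
[[351, 175], [350, 176], [351, 176], [352, 176], [353, 176], [354, 176], [349, 177], [350, 177], [351, 177], [352, 177], [353, 177], [354, 177], [355, 177], [356, 177], [357, 177], [350, 178], [351, 178], [352, 178], [353, 178], [354, 178], [355, 178], [356, 178], [357, 178], [358, 178], [359, 178], [353, 179], [354, 179], [355, 179], [356, 179], [357, 179], [358, 179], [35
[... 2354 characters left out ...]
41 346 340 334 348 349 350 356 340 343 347 334 250 225 214 211 217 294 420 494 486 441 309 157 168]
 [348 353 351 347 346 347 348 344 346 353 338 343 357 339 327 229 219 203 189 236 317 412 471 502 284 110 113]
 [346 342 349 351 338 339 336 350 352 344 345 340 350 340 334 234 221 207 201 244 376 379 390 457 277  96 108]
 [348 350 348 357 357 342 347 355 356 348 357 348 330 347 315 213 214 208 199 272 451 570 412 364 228 110 113]]
mortar 460 [0.7696 0.0151 0.0448] 0.05563058278379951
lidded 581 [0.533  0.3171 0.0656] 0.07360066712383195
amber 371 [0.4501 0.1522 0.0808] 0.11489251830878033
pink1 235 [0.7284 0.1233 0.0502] 0.06504388543096162
pink2 158 [0.5397 0.0624 0.0538] 0.06494582118307113
```

```bash
python3 - <<'E'
import pickle,cv2,numpy as np
from h import *
np.set_printoptions(precision=4,suppress=True,linewidth=200)
d=pickle.load(open("c0.pkl","rb"))
c=d["top"];P=pts(c)
hou=[];tub=[]
g=c["color"].astype(int).sum(2)
for v in range(172,192):
  for u in range(345,378):
    if g[v,u]>430 and u<347+ (v-174)*2.2+8: tub.append((u,v))
tub=np.array(tub)
W=np.array([ray(c,u,v,.086)[:2] for u,v in tub])
vx,vy,x,y=cv2.fitLine(W.astype(np.float32),2,0,.001,.001).ravel(); dr=np.array([vx,vy]); dr*=np.sign(vy)
print("dir",dr,np.degrees(np.arctan2(dr[1],dr[0])),"pt",x,y,len(W))
ax=np.array([.5626,-.2132])
print("axis perp offset", np.cross(dr,ax-[x,y]), "end dist",((W-ax)@dr).max())
print("tip",ax+.125*dr, "tip by line", )
# direction from axis to mean tube pts
e=np.array([x,y])-ax; e/=np.linalg.norm(e); print("dir2",e,ax+.125*e)
# housing edges angle (top points only on housing, excluding tube)
m=(P[...,2]>.062)&(P[...,2]<.077)&(g>520); m[:,:372]=0;m[:,430:]=0;m[:165]=0;m[235:]=0
v,u=np.nonzero(m); H=np.array([ray(c,a,b,.07)[:2] for a,b in zip(u,v)])
print(cv2.minAreaRect((H*1000).astype(np.float32)))
s=d["side"]
jm=None
for p in ([.6103,.1440,0],[*(ax+.125*e),.072],[*ax,.165]): print(proj(s,p))
E
```

```text
dir [0.3524 0.9358] 69.3653 pt 0.5962243 -0.12796102 61
axis perp offset 0.0014282535102698932 end dist 0.12438829710255289
tip [ 0.6067 -0.0962] tip by line
dir2 [0.367  0.9302] [ 0.6085 -0.0969]
((562.5151977539062, -214.23617553710938), (102.21965789794922, 102.33572387695312), 69.45024108886719)
[345.923  198.5904]
[325.7953 226.4804]
[295.1093 221.8925]<stdin>:16: DeprecationWarning: Arrays of 2-dimensional vectors are deprecated. Use arrays of 3-dimensional vectors instead. (deprecated in NumPy 2.0)
```

Call:
{"api": "send_rows", "payload": {"increments": [[[-0.67, -0.22, 0, 0, 0, 0], [-0.67, -0.22, 0, 0, 0, 0], [-0.67, -0.22, 0, 0, 0, 0], [-0.67, -0.22, 0, 0, 0, 0], [-0.67, -0.22, 0, 0, 0, 0], [-0.67, -0.22, 0, 0, 0, 0], [-0.67, -0.22, 0, 0, 0, 0], [-0.67, -0.22, 0, 0, 0, 0]]], "grip": 0}}

```text
clock: 1.1
eef_pos: [0.3814, 0.3097, 0.2388]
tool_rot: [0.154, 0.988, -0.0, -0.0]
ft_force: [-0.6, -0.5, 0.0]
grip_width: 0.0853
```

Call:
{"api": "send_rows", "payload": {"increments": [[[-0.67, -0.22, 0, 0, 0, 0], [-0.67, -0.22, 0, 0, 0, 0], [-0.67, -0.22, 0, 0, 0, 0], [-0.67, -0.22, 0, 0, 0, 0], [-0.67, -0.22, 0, 0, 0, 0], [-0.67, -0.22, 0, 0, 0, 0], [-0.67, -0.22, 0, 0, 0, 0], [-0.67, -0.22, 0, 0, 0, 0]]]}}

```text
clock: 2.1
eef_pos: [0.6098, 0.1444, 0.2386]
tool_rot: [0.154, 0.988, -0.0, -0.001]
ft_force: [0.1, 0.8, -0.5]
grip_width: 0.0853
```

Call:
{"api": "send_rows", "payload": {"increments": [[[0, 0, 0, 0, 0, 0.93], [0, 0, 0, 0, 0, 0.93], [0, 0, 0, 0, 0, 0.93], [0, 0, 0, 0, 0, 0.93], [0, 0, 0, 0, 0, 0.93], [0, 0, 0, 0, 0, 0.93], [0, 0, 0, 0, 0, 0.93], [0, 0, 0, 0, 0, 0.93]]]}}

```text
clock: 3.1
eef_pos: [0.6089, 0.1451, 0.2385]
tool_rot: [0.722, 0.692, -0.001, -0.0]
ft_force: [-0.1, 0.1, -0.3]
grip_width: 0.0854
```

Call:
{"api": "send_rows", "payload": {"increments": [[[0, 0, 0, 0, 0, 0.93], [0, 0, 0, 0, 0, 0.93], [0, 0, 0, 0, 0, 0]]]}}

```text
clock: 3.48
eef_pos: [0.609, 0.1451, 0.2386]
tool_rot: [0.822, 0.569, -0.001, -0.0]
ft_force: [-0.5, -0.7, 0.3]
grip_width: 0.0855
```

Call:
{"api": "send_rows", "payload": {"increments": [[[0, 0.03, 0.6, 0, 0, 0], [0, 0, 0.6, 0, 0, 0], [0, 0, 0.6, 0, 0, 0], [0, 0, 0.6, 0, 0, 0], [0, 0, 0.6, 0, 0, 0], [0, 0, 0.6, 0, 0, 0], [0, 0, 0.3, 0, 0, 0], [0, 0, 0.19, 0, 0, 0]]]}}

```text
clock: 4.47
eef_pos: [0.6105, 0.1446, 0.0341]
tool_rot: [0.823, 0.569, -0.0, -0.0]
ft_force: [0.1, -1.6, 0.2]
grip_width: 0.0852
```

Call:
{"api": "send_rows", "payload": {"increments": [[[0, 0, 0, 0, 0, 0], [0, 0, 0, 0, 0, 0], [0, 0, 0, 0, 0, 0], [0, 0, 0, 0, 0, 0], [0, 0, 0, 0, 0, 0], [0, 0, 0, 0, 0, 0], [0, 0, 0, 0, 0, 0], [0, 0, 0, 0, 0, 0]]], "grip": 0.6}}

```text
clock: 5.48
eef_pos: [0.6119, 0.1449, 0.0364]
tool_rot: [0.823, 0.568, 0.001, 0.001]
ft_force: [0.7, -0.4, 5.7]
grip_width: 0.0547
```

Call:
{"api": "send_rows", "payload": {"increments": [[[0, 0, -0.3, 0, 0, 0], [0, 0, -0.3, 0, 0, 0], [0, 0, -0.4, 0, 0, 0], [0, 0, -0.5, 0, 0, 0], [0, 0, 0, 0, 0, 0]]]}}

```text
clock: 6.1
eef_pos: [0.6126, 0.1451, 0.113]
tool_rot: [0.823, 0.568, 0.003, 0.001]
ft_force: [0.4, -0.6, -0.9]
grip_width: 0.0549
```

```bash
python3 - <<'E'
from workcell import *
import cv2, numpy as np
from h import *
print(get_obs()["eef_pos"])
c=camera("side"); cv2.imwrite("pics/s1.png",cv2.resize(c["color"][60:300,220:460,::-1],None,fx=2.4,fy=2.4,interpolation=2))
E
```

```text
[0.61264536 0.14510884 0.11298848]
```

View pics/s1.png

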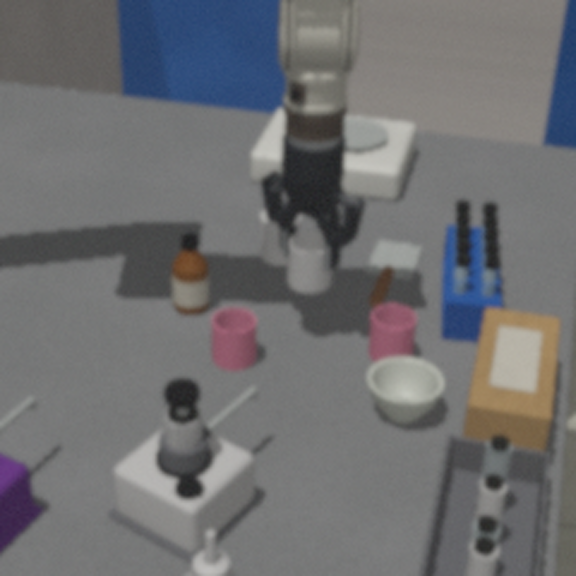

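Call:
{"api": "send_rows", "payload": {"increments": [[[-0.3, 0.16, 0, 0, 0, 0], [-0.5, 0.26, 0, 0, 0, 0], [-0.5, 0.26, 0, 0, 0, 0], [-0.5, 0.26, 0, 0, 0, 0], [-0.5, 0.26, 0, 0, 0, 0], [-0.5, 0.26, 0, 0, 0, 0], [-0.26, 0.13, 0, 0, 0, 0], [0, 0, 0, 0, 0, 0]]]}}

```text
clock: 7.15
eef_pos: [0.6302, -0.028, 0.1089]
tool_rot: [0.824, 0.567, -0.001, -0.001]
ft_force: [-0.2, 0.2, -1.7]
grip_width: 0.0551
```

Call:
{"api": "send_rows", "payload": {"increments": [[[0, 0, 0.35, 0, 0, 0], [0, 0, 0.4, 0, 0, 0], [0, 0, 0.4, 0, 0, 0], [0, 0, 0.2, 0, 0, 0], [0, 0, 0.1, 0, 0, 0], [0, 0, 0, 0, 0, 0]]]}}

```text
clock: 7.9
eef_pos: [0.631, -0.0263, 0.0376]
tool_rot: [0.823, 0.568, 0.0, 0.0]
ft_force: [0.2, -0.3, -1.0]
grip_width: 0.0551
```

```bash
python3 - <<'E'
from workcell import *
import cv2, numpy as np
from h import *
o=get_obs();print(o["eef_pos"],o["ft_force"])
d=np.array([.3524,.9358]);tip=np.array([.607,-.0965]);e=o["eef_pos"][:2]-tip
print("along tool x (pump y)",e@d,"tool y",e@[.9358,-.3524])
c=camera("side"); cv2.imwrite("pics/s2.png",cv2.resize(c["color"][60:300,220:460,::-1],None,fx=2.4,fy=2.4,interpolation=2))
c=camera("top"); cv2.imwrite("pics/t2.png",cv2.resize(c["color"][90:260,240:460,::-1],None,fx=3,fy=3,interpolation=2))
E
```

```text
[ 0.63101758 -0.02628975  0.03755893] [ 0.20709959 -0.34926403 -0.98771444]
along tool x (pump y) 0.07416654231881689 tool y -0.002266440951211046
```

View pics/s2.png

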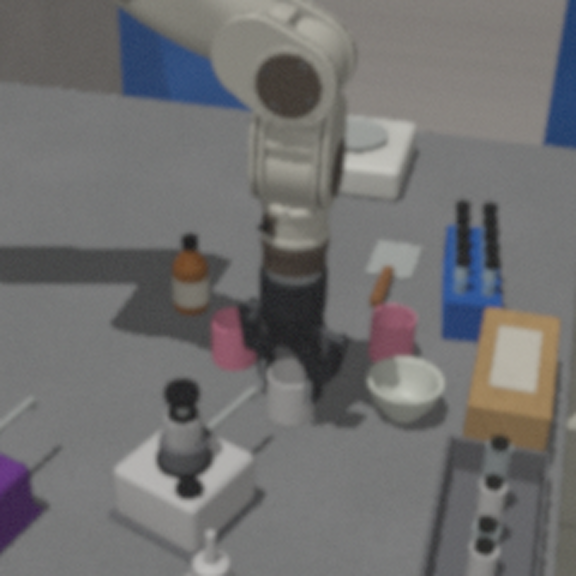

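View pics/t2.png

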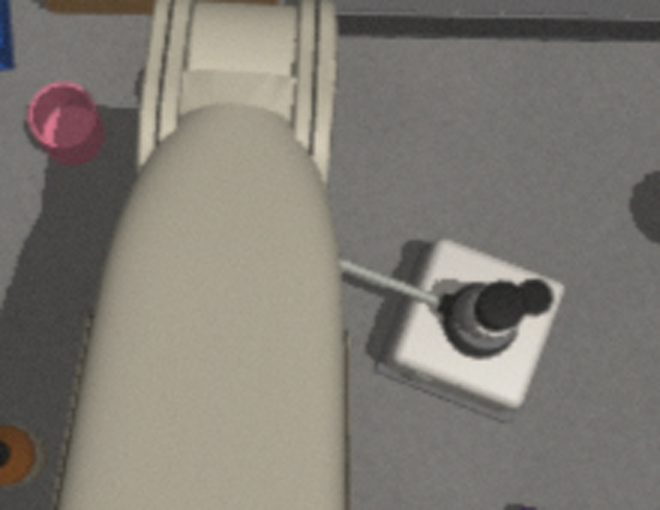

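Call:
{"api": "send_rows", "payload": {"increments": [[[-0.2, 0.04, 0, 0, 0, 0], [-0.3, 0, 0, 0, 0, 0], [-0.3, 0, 0, 0, 0, 0], [-0.3, 0, 0, 0, 0, 0], [-0.2, 0, 0, 0, 0, 0], [-0.1, 0, 0, 0, 0, 0], [-0.08, 0, 0, 0, 0, 0], [0, 0, 0, 0, 0, 0]]]}}

```text
clock: 9.0
eef_pos: [0.6065, -0.0965, 0.0373]
tool_rot: [0.823, 0.568, 0.0, -0.0]
ft_force: [-0.2, 1.3, -1.3]
grip_width: 0.0547
```

```bash
python3 - <<'E'
from workcell import *
import cv2, numpy as np
from h import *
o=get_obs();print(o["eef_pos"],o["ft_force"])
d=np.array([.3524,.9358]);tip=np.array([.607,-.0965]);e=o["eef_pos"][:2]-tip
print("along tool x (pump y)",e@d,"tool y",e@[.9358,-.3524])
c=camera("side"); cv2.imwrite("pics/s3.png",cv2.resize(c["color"][150:310,240:400,::-1],None,fx=3.6,fy=3.6,interpolation=2))
E
```

```text
[ 0.6064814  -0.09648622  0.03731746] [-0.21090576  1.32780881 -1.2533665 ]
along tool x (pump y) -0.00016985923180060615 tool y -0.0004901623950128787
```

View pics/s3.png

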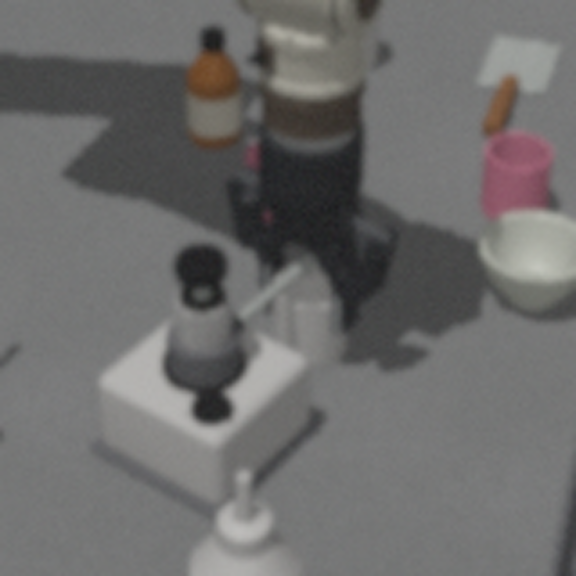

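Call:
{"api": "send_rows", "payload": {"increments": [[[0, 0, 0.02, 0, 0, 0], [0, 0, 0.01, 0, 0, 0], [0, 0, 0, 0, 0, 0]]]}}

```text
clock: 9.43
eef_pos: [0.6067, -0.0961, 0.0364]
tool_rot: [0.823, 0.568, 0.0, 0.0]
ft_force: [-1.8, 1.1, 4.2]
grip_width: 0.0548
```

Call:
{"api": "send_rows", "payload": {"increments": [[[0, 0, 0, 0, 0, 0], [0, 0, 0, 0, 0, 0], [0, 0, 0, 0, 0, 0], [0, 0, 0, 0, 0, 0], [0, 0, 0, 0, 0, 0], [0, 0, 0, 0, 0, 0], [0, 0, 0, 0, 0, 0], [0, 0, 0, 0, 0, 0]]], "grip": 0}}

```text
clock: 10.42
eef_pos: [0.6065, -0.0965, 0.0358]
tool_rot: [0.823, 0.568, 0.0, 0.0]
ft_force: [0.8, 0.1, -1.1]
grip_width: 0.0854
```

Retreat along +tool x, with the tube between the fingers, then up.

Call:
{"api": "send_rows", "payload": {"increments": [[[0.2, 0, 0, 0, 0, 0], [0.3, 0, 0, 0, 0, 0], [0.4, 0, 0, 0, 0, 0], [0.4, 0, 0, 0, 0, 0], [0.3, 0, 0, 0, 0, 0], [0.1, 0, 0, 0, 0, 0], [0, 0, 0, 0, 0, 0]]]}}

```text
clock: 11.3
eef_pos: [0.6366, -0.0167, 0.0357]
tool_rot: [0.823, 0.568, -0.0, 0.0]
ft_force: [-0.3, 0.4, 0.7]
grip_width: 0.0855
```

Call:
{"api": "send_rows", "payload": {"increments": [[[0, 0, -0.6, 0, 0, 0], [0, 0, -0.8, 0, 0, 0], [0, 0, -0.9, 0, 0, 0], [0, 0, -0.9, 0, 0, 0], [0.5, 0, -0.6, 0, 0, 0], [0.5, 0, -0.2, 0, 0, 0], [0, 0, 0, 0, 0, 0]]], "grip": 1}}

```text
clock: 12.18
eef_pos: [0.655, 0.0304, 0.237]
tool_rot: [0.823, 0.569, 0.001, 0.001]
ft_force: [1.0, -0.6, -0.0]
grip_width: 0.0002
```

```bash
python3 - <<'E'
from workcell import *
import cv2, numpy as np,pickle
from h import *
np.set_printoptions(precision=4,suppress=True)
o=get_obs();print(o["eef_pos"],o["ft_force"],o["grip_width"],o["joint_pos"])
d={n:camera(n) for n in("side","top")};pickle.dump(d,open("c1.pkl","wb"))
c=d["side"]; cv2.imwrite("pics/s4.png",cv2.resize(c["color"][150:310,240:400,::-1],None,fx=3.6,fy=3.6,interpolation=2))
c=d["top"]; cv2.imwrite("pics/t4.png",cv2.resize(c["color"][90:260,240:460,::-1],None,fx=3,fy=3,interpolation=2))
print(proj(d["top"],[.607,-.0965,.06]),proj(d["side"],[.607,-.0965,.0]))
E
```

```text
[0.655  0.0304 0.237 ] [ 1.0312 -0.6375 -0.0045] 0.00022427721593888046 [ 0.0464  0.5647  0.484   1.4877 -0.0001  1.9782]
[349.9042 178.3968] [325.0248 246.7478]
```

View pics/s4.png

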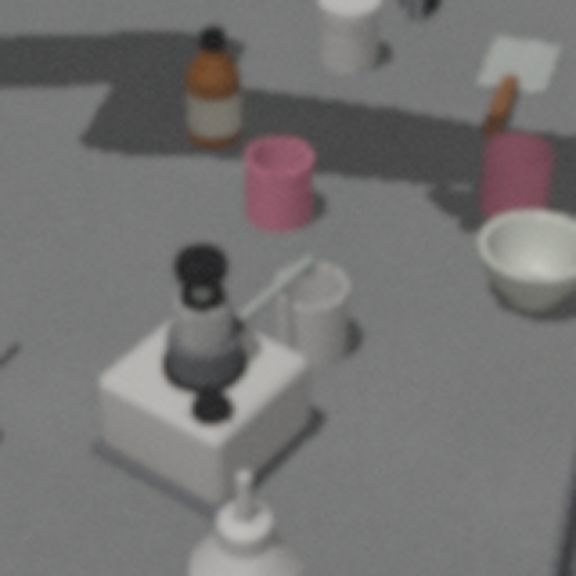

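View pics/t4.png

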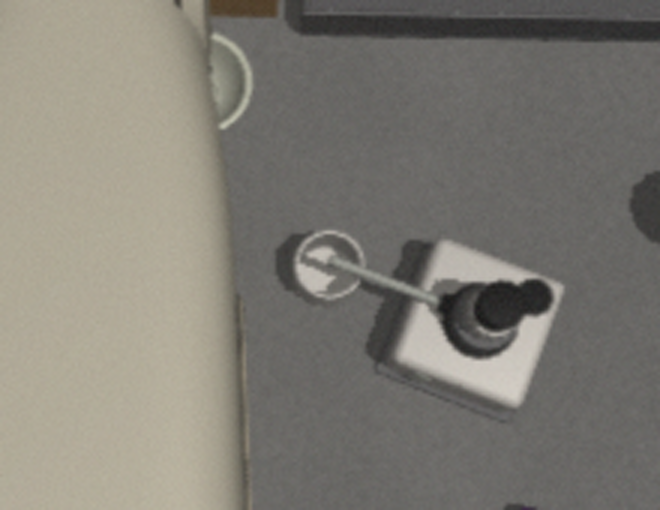

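Call:
{"api": "send_rows", "payload": {"increments": [[[-0.5, 0, 0, 0, 0, 0], [-0.8, 0, 0, 0, 0, 0], [-0.8, 0, 0, 0, 0, 0], [-0.8, 0, 0, 0, 0, 0], [-0.8, 0, 0, 0, 0, 0], [-0.8, 0, 0, 0, 0, 0], [-0.5, 0, 0, 0, 0, 0], [-0.21, 0, 0, 0, 0, 0]]]}}

```text
clock: 13.28
eef_pos: [0.5597, -0.2167, 0.2353]
tool_rot: [0.824, 0.566, -0.001, -0.0]
ft_force: [0.0, 0.5, -0.5]
grip_width: 0.0002
```

Call:
{"api": "send_rows", "payload": {"increments": [[[0, 0, 0.4, 0, 0, 0], [0, 0, 0.4, 0, 0, 0], [0, 0, 0.2, 0, 0, 0], [0, 0, 0.1, 0, 0, 0], [0, 0, 0, 0, 0, 0], [0, 0, 0, 0, 0, 0]]]}}

```text
clock: 14.02
eef_pos: [0.5624, -0.214, 0.1816]
tool_rot: [0.823, 0.568, 0.0, 0.001]
ft_force: [0.1, 0.6, -0.1]
grip_width: -0.0001
```

```bash
python3 - <<'E'
from workcell import *
import cv2, numpy as np
from h import *
np.set_printoptions(precision=4,suppress=True)
o=get_obs();print(o["eef_pos"],o["ft_force"],o["grip_width"])
e=np.array([.5626,-.2132])-o["eef_pos"][:2]; print("tool x",e@[.3524,.9358]/.05,"y",e@[.9358,-.3524]/.05)
c=camera("side"); cv2.imwrite("pics/s5.png",cv2.resize(c["color"][150:310,240:400,::-1],None,fx=3.6,fy=3.6,interpolation=2))
E
```

```text
[ 0.5624 -0.214   0.1816] [ 0.1012  0.6247 -0.1415] -0.00011052085264943853
tool x 0.015580650978821057 y -0.0024825628641281204
```

View pics/s5.png

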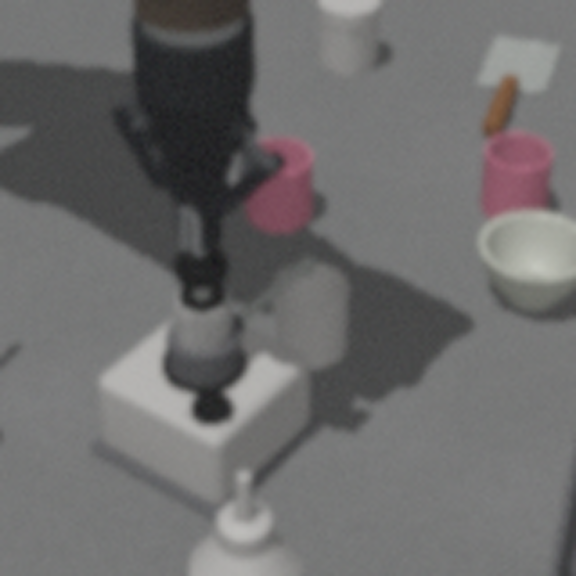

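Fingers are centred over the head, plunger still up. Press slowly.

Call:
{"api": "send_rows", "payload": {"increments": [[[0.01, 0, 0.03, 0, 0, 0], [0, 0, 0.03, 0, 0, 0], [0, 0, 0.03, 0, 0, 0], [0, 0, 0.03, 0, 0, 0], [0, 0, 0.03, 0, 0, 0], [0, 0, 0.03, 0, 0, 0], [0, 0, 0.03, 0, 0, 0], [0, 0, 0.03, 0, 0, 0]]]}}

```text
clock: 15.08
eef_pos: [0.5622, -0.2134, 0.1692]
tool_rot: [0.823, 0.568, 0.0, 0.0]
ft_force: [-1.8, 1.0, 4.2]
grip_width: -0.0001
```

Call:
{"api": "send_rows", "payload": {"increments": [[[0, 0, 0.02, 0, 0, 0], [0, 0, 0.02, 0, 0, 0], [0, 0, 0.02, 0, 0, 0], [0, 0, 0.02, 0, 0, 0], [0, 0, 0, 0, 0, 0]]]}}

```text
clock: 15.7
eef_pos: [0.5622, -0.2134, 0.1648]
tool_rot: [0.823, 0.568, 0.0, 0.0]
ft_force: [-2.2, -0.1, 4.3]
grip_width: -0.0
```

Call:
{"api": "send_rows", "payload": {"increments": [[[0, 0, 0.02, 0, 0, 0], [0, 0, 0.02, 0, 0, 0], [0, 0, 0.02, 0, 0, 0], [0, 0, 0.02, 0, 0, 0], [0, 0, 0, 0, 0, 0]]]}}

```text
clock: 16.32
eef_pos: [0.5622, -0.2134, 0.161]
tool_rot: [0.823, 0.568, 0.0, 0.0]
ft_force: [-2.2, 1.5, 5.3]
grip_width: -0.0003
```

Call:
{"api": "send_rows", "payload": {"increments": [[[0, 0, 0.01, 0, 0, 0], [0, 0, 0.01, 0, 0, 0], [0, 0, 0, 0, 0, 0]]]}}

```text
clock: 16.7
eef_pos: [0.5622, -0.2134, 0.1601]
tool_rot: [0.823, 0.568, 0.0, 0.0]
ft_force: [-2.2, 0.8, 6.4]
grip_width: -0.0002
```

Call:
{"api": "send_rows", "payload": {"increments": [[[0, 0, 0.01, 0, 0, 0], [0, 0, 0.01, 0, 0, 0], [0, 0, 0, 0, 0, 0]]]}}

```text
clock: 17.08
eef_pos: [0.5622, -0.2134, 0.1592]
tool_rot: [0.823, 0.568, 0.0, 0.0]
ft_force: [-1.2, 0.7, 6.1]
grip_width: 0.0003
```

```bash
python3 -c "
from workcell import *
print(get_obs())"
```

```text
{'clock': 17.075, 'joint_pos': array([-3.62830598e-01,  4.82895160e-01,  1.46782335e-01,  1.23433613e+00,
       -3.56416050e-05,  1.57011527e+00]), 'joint_vel': array([-0.00075064, -0.00057111,  0.00069225,  0.00015867,  0.00117143,
        0.00049203]), 'tau': array([ 3.86836147e-02, -4.43786824e+01,  2.35737759e+01, -9.93535034e-01,
        1.86890020e-02,  5.80864662e-05]), 'eef_pos': array([ 0.56218353, -0.21343746,  0.15915411]), 'tool_rot': array([8.22886726e-01, 5.68205425e-01, 8.39216186e-05, 1.53108491e-04]), 'ft_force': array([-1.18703005,  0.71839842,  6.10561944]), 'ft_torque': array([0.19599459, 0.46159691, 0.02318099]), 'grip_width': 0.0003186255672891648}
```

Call:
{"api": "send_rows", "payload": {"increments": [[[0, 0, 0.01, 0, 0, 0], [0, 0, 0.01, 0, 0, 0], [0, 0, 0, 0, 0, 0]]]}}

```text
clock: 17.45
eef_pos: [0.5622, -0.2134, 0.1582]
tool_rot: [0.823, 0.568, 0.0, 0.0]
ft_force: [-3.0, 0.9, 6.8]
grip_width: 0.0
```

Call:
{"api": "send_rows", "payload": {"increments": [[[0, 0, 0.01, 0, 0, 0], [0, 0, 0.01, 0, 0, 0], [0, 0, 0, 0, 0, 0]]]}}

```text
clock: 17.82
eef_pos: [0.5622, -0.2134, 0.1573]
tool_rot: [0.823, 0.568, 0.0, 0.0]
ft_force: [-2.4, 0.7, 6.0]
grip_width: -0.0002
```

Call:
{"api": "send_rows", "payload": {"increments": [[[0, 0, 0.01, 0, 0, 0], [0, 0, 0.01, 0, 0, 0], [0, 0, 0, 0, 0, 0]]]}}

```text
clock: 18.2
eef_pos: [0.5622, -0.2134, 0.1563]
tool_rot: [0.823, 0.568, 0.0, 0.0]
ft_force: [-2.9, 0.5, 6.7]
grip_width: -0.0001
```

Call:
{"api": "send_rows", "payload": {"increments": [[[0, 0, 0.01, 0, 0, 0], [0, 0, 0.01, 0, 0, 0], [0, 0, 0, 0, 0, 0]]]}}

```text
clock: 18.58
eef_pos: [0.5622, -0.2134, 0.1557]
tool_rot: [0.823, 0.568, 0.0, 0.0]
ft_force: [-3.4, 0.9, 9.2]
grip_width: -0.0004
```

Call:
{"api": "send_rows", "payload": {"increments": [[[0, 0, 0.01, 0, 0, 0], [0, 0, 0, 0, 0, 0]]]}}

```text
clock: 18.82
eef_pos: [0.5622, -0.2134, 0.1557]
tool_rot: [0.823, 0.568, 0.0, 0.0]
ft_force: [-4.2, 1.2, 10.1]
grip_width: -0.0
```

Call:
{"api": "send_rows", "payload": {"increments": [[[0, 0, 0.01, 0, 0, 0], [0, 0, 0.01, 0, 0, 0], [0, 0, 0, 0, 0, 0]]]}}

```text
clock: 19.2
eef_pos: [0.5622, -0.2134, 0.1556]
tool_rot: [0.823, 0.568, 0.001, 0.001]
ft_force: [-5.1, 2.5, 14.8]
grip_width: -0.0002
```

Call:
{"api": "send_rows", "payload": {"increments": [[[0, 0, 0.005, 0, 0, 0], [0, 0, 0, 0, 0, 0], [0, 0, 0, 0, 0, 0], [0, 0, 0, 0, 0, 0], [0, 0, 0, 0, 0, 0], [0, 0, 0, 0, 0, 0], [0, 0, 0, 0, 0, 0], [0, 0, 0, 0, 0, 0]]]}}

```text
clock: 20.2
eef_pos: [0.5622, -0.2134, 0.1557]
tool_rot: [0.823, 0.568, 0.001, 0.001]
ft_force: [-5.6, 1.8, 15.4]
grip_width: -0.0
```

Call:
{"api": "send_rows", "payload": {"increments": [[[0, 0, 0, 0, 0, 0], [0, 0, 0, 0, 0, 0], [0, 0, 0, 0, 0, 0], [0, 0, 0, 0, 0, 0]]]}}

```text
clock: 20.7
eef_pos: [0.5622, -0.2134, 0.1556]
tool_rot: [0.823, 0.568, 0.001, 0.001]
ft_force: [-6.1, 2.2, 15.6]
grip_width: -0.0001
```

Call:
{"api": "send_rows", "payload": {"increments": [[[0, 0, -0.05, 0, 0, 0], [0, 0, -0.08, 0, 0, 0], [0, 0, -0.08, 0, 0, 0], [0, 0, -0.08, 0, 0, 0], [0, 0, -0.08, 0, 0, 0], [0, 0, -0.1, 0, 0, 0], [0, 0, -0.2, 0, 0, 0], [0, 0, -0.4, 0, 0, 0]]]}}

```text
clock: 21.7
eef_pos: [0.5617, -0.2132, 0.2059]
tool_rot: [0.823, 0.568, -0.001, -0.001]
ft_force: [-0.1, -0.3, -0.2]
grip_width: -0.0001
```

Call:
{"api": "send_rows", "payload": {"increments": [[[0, 0, -0.6, 0, 0, 0], [-0.3, -0.7, -0.5, 0, 0, 0], [-0.3, -0.7, 0, 0, 0, 0], [0, -0.7, 0, 0, 0, 0], [0, -0.7, 0, 0, 0, 0], [0, -0.7, 0, 0, 0, 0], [0, 0, 0, 0, 0, 0], [0, 0, 0, 0, 0, 0]]]}}

```text
clock: 22.7
eef_pos: [0.3887, -0.1798, 0.2621]
tool_rot: [0.823, 0.568, 0.0, 0.001]
ft_force: [-0.2, -0.2, -0.1]
grip_width: -0.0001
```

```bash
python3 - <<'E'
from workcell import *
import cv2, numpy as np,pickle
from h import *
np.set_printoptions(precision=4,suppress=True)
o=get_obs();print(o["clock"],o["eef_pos"],o["ft_force"])
d={n:camera(n) for n in("side","top")}
cv2.imwrite("pics/s6.png",d["side"]["color"][:,:,::-1])
c=d["top"];P=pts(c)
cv2.imwrite("pics/t6.png",c["color"][:,:,::-1])
v,u=np.indices(P.shape[:2])
m=(P[...,2]>.12)&(P[...,2]<.18)&(abs(u-407)<12)&(abs(v-191)<12); print("plunger",m.sum(),P[m].mean(0) if m.any() else None)
E
```

```text
22.7 [ 0.3887 -0.1798  0.2621] [-0.1513 -0.1964 -0.1287]
plunger 294 [ 0.561  -0.2111  0.1567]
```

View pics/s6.png

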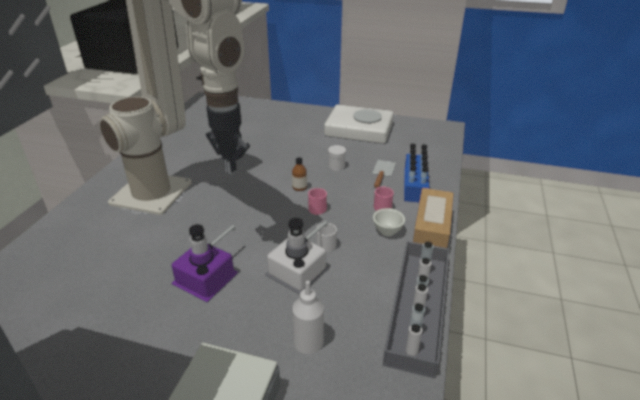

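View pics/t6.png

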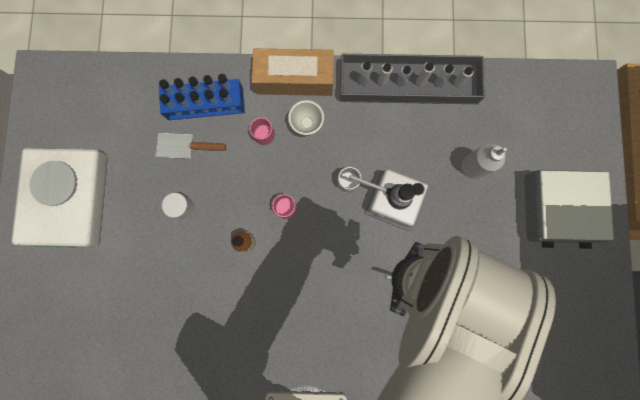

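```bash
python3 - <<'E'
from workcell import *
import numpy as np,pickle,cv2
from h import *
c0=pickle.load(open("c0.pkl","rb"))["top"];c=camera("top")
for k in(c0,c):
    P=pts(k);v,u=np.indices(P.shape[:2])
    m=(P[...,2]>.15)&(P[...,2]<.18)&(abs(u-407)<22)&(abs(v-191)<22); print("plunger",m.sum(),np.median(P[m],0))
m=(P[...,2]>.045)&(P[...,2]<.066)&(abs(u-350)<16)&(abs(v-178)<16);uu=np.stack([u[m],v[m]],1).astype(np.float32)
(x,y),r=cv2.minEnclosingCircle(uu);print("jar",ray(c,x,y,.06),r)
print(np.abs(c["color"].astype(int)-c0["color"])[100:260,150:330].mean())
job_done()
E
```

```text
plunger 225 [ 0.56313633 -0.21295929  0.16505185]
plunger 225 [ 0.56293789 -0.21278097  0.16534193]
jar [ 0.60714401 -0.09592586  0.06      ] 11.78521728515625
7.420775462962963
the job is handed in; nothing more can be done
```

The jar is standing upright under the white pump's spout, the plunger was pressed once onto its stop, and the job is handed in. `job_done()` gives no verdict, so these are my own measurements.

- **Jar:** I gripped it across its outside, carried it to a point in front of the spout, and slid it in low from the side. I then let go and backed the gripper straight out. The last picture puts the jar's axis at (0.607, -0.096), within about 1 mm of my estimate of the spout tip.
- **Plunger:** With the fingers shut I pressed it down slowly. The stop was felt after about 17 mm of travel. I held it there for about 1.5 s at about 15.5 N in total, roughly 8 N of it on the stop by my estimate of the spring. Then I raised the tool and let the plunger come back up.
- **Last checks:**
  - The plunger top read 0.165 m, the same as at the start.
  - By eye, the bystanders stood where they were in the last pictures; I did not measure them again.
  - The arm was clear of everything, with no contact force.
- **Disagreement:** One plunger reading gave 0.157 m, because its height band also took in parts below the head. Repeating it with the same band as at the start gave 0.165 m.

The robot's clock was at about 23 s when I handed in, well under the 72 s limit.

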